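# Interlocked second layer of parts trays on a skid

## Task

The skid carries a first layer of three divided trays: two side by side and one crosswise at one end. Build the second layer on it with the three loose divided trays in the mirrored pattern, the crosswise one over the opposite end, so that the layers interlock, with the trays close together, level and flush with the outline below. Keep the trays upright, set them down gently (do not drop them), do not shift the first layer, and leave the small undivided tray and everything else on the bench where they are.

Things in the scene. Friction and masses are not known exactly. Their poses are not given: they have to be found in the camera images.
- skid: Slatted wooden skid fixed to the bench, turned any way, 198 (x) x 136 (y) x 30 mm high; origin: centre of its underside. On it the first layer, 3 mm gaps, its top 80 mm above the bench: base_cross at the -x end, base_left and base_right side by side towards +x; centres in the skid's frame (-61.5, 0), (+31.5, +31.5), (+31.5, -31.5) mm.
- base_cross: First-layer tray crosswise at the skid's -x end, long side along the skid's y. Open grey metal tray, 120 (x) x 60 (y) x 50 mm high, origin at the centre of its underside, z up. Loose; made like tray_a.
- base_left: First-layer tray of the pair, at the skid's +y side, lengthwise. Open grey metal tray, 120 (x) x 60 (y) x 50 mm high, origin at the centre of its underside, z up. Loose; made like tray_a.
- base_right: First-layer tray of the pair, at the skid's -y side, lengthwise. Open grey metal tray, 120 (x) x 60 (y) x 50 mm high, origin at the centre of its underside, z up. Loose; made like tray_a.
- tray_a: Open grey metal tray, 120 (x) x 60 (y) x 50 mm high, origin at the centre of its underside, z up. Walls and floor 4 mm, about 0.35 kg. An 8 mm divider across its middle (plane x = 0, full width, flush with the rim) leaves two compartments 52 x 52 mm; rings fixed on their floors reach 10 mm above the underside. Pinch the divider from above, a finger in each compartment, gripper opened only part way to clear the end walls. Both ends alike.
- tray_b: Open grey metal tray, 120 (x) x 60 (y) x 50 mm high, origin at the centre of its underside, z up. Same as tray_a (divider, rings, mass) and interchangeable with it; stands loose on the bench.
- tray_c: Open grey metal tray, 120 (x) x 60 (y) x 50 mm high, origin at the centre of its underside, z up. Same as tray_a (divider, rings, mass) and interchangeable with it; stands loose on the bench.
- top_cross (a point): Point on top of the first layer, 80 mm above the bench, in the skid's frame (+61.5, 0, 80) mm; its axes are the skid's. The underside's centre of the second layer's crosswise tray belongs here, that tray's long side along the skid's y.
- top_left (a point): As top_cross, at (-31.5, +31.5, 80) mm: place of one of the second layer's two lengthwise trays (long side along the skid's x).
- top_right (a point): As top_cross, at (-31.5, -31.5, 80) mm: place of the other lengthwise tray.
- plain_tray: Bystander: smaller grey tray without a divider, 90 x 60 x 30 mm. Origin: centre of underside.
- screwdriver: Bystander: screwdriver lying on the bench, about 200 mm.
- hammer: Bystander: hammer lying between robot and trays, about 300 mm.
- wrench: Bystander: wrench lying beyond the skid, about 200 mm.
- bearing_ring: Bystander: steel ring, 70 mm across, 18 mm high.
- oil_can: Bystander: small closed can, 56 mm across, 70 mm high.
- offcut: Bystander: steel bar offcut, 110 x 30 x 30 mm.
Things that resemble listed ones, but are neither listed nor needed, are in the scene too. Leave any orange or pink look-alike of the tray_c alone.

How it is judged:
At the end, for the whole second after the job is handed in: Each second-layer place (top_cross, top_left, top_right) holds a loose tray: within 10 mm across, 5 mm in height, 0.10 rad in yaw (crosswise along the skid's y, lengthwise along its x), tilt under 0.05 rad, slower than 0.02 m/s; first-layer trays moved under 10 mm (((horizontal distance between tray_a and top_cross below 0.01 m and z of tray_a in the frame of skid between 0.075 and 0.085 m and angle between the x axis of tray_a and the y axis of skid, either way round below 0.1 rad and angle between tray_a's own z axis and vertical below 0.05 rad) or (horizontal distance between tray_b and top_cross below 0.01 m and z of tray_b in the frame of skid between 0.075 and 0.085 m and angle between the x axis of tray_b and the y axis of skid, either way round below 0.1 rad and angle between tray_b's own z axis and vertical below 0.05 rad) or (horizontal distance between tray_c and top_cross below 0.01 m and z of tray_c in the frame of skid between 0.075 and 0.085 m and angle between the x axis of tray_c and the y axis of skid, either way round below 0.1 rad and angle between tray_c's own z axis and vertical below 0.05 rad)) and ((horizontal distance between tray_a and top_left below 0.01 m and z of tray_a in the frame of skid between 0.075 and 0.085 m and angle between the x axis of tray_a and the x axis of skid, either way round below 0.1 rad and angle between tray_a's own z axis and vertical below 0.05 rad) or (horizontal distance between tray_b and top_left below 0.01 m and z of tray_b in the frame of skid between 0.075 and 0.085 m and angle between the x axis of tray_b and the x axis of skid, either way round below 0.1 rad and angle between tray_b's own z axis and vertical below 0.05 rad) or (horizontal distance between tray_c and top_left below 0.01 m and z of tray_c in the frame of skid between 0.075 and 0.085 m and angle between the x axis of tray_c and the x axis of skid, either way round below 0.1 rad and angle between tray_c's own z axis and vertical below 0.05 rad)) and ((horizontal distance between tray_a and top_right below 0.01 m and z of tray_a in the frame of skid between 0.075 and 0.085 m and angle between the x axis of tray_a and the x axis of skid, either way round below 0.1 rad and angle between tray_a's own z axis and vertical below 0.05 rad) or (horizontal distance between tray_b and top_right below 0.01 m and z of tray_b in the frame of skid between 0.075 and 0.085 m and angle between the x axis of tray_b and the x axis of skid, either way round below 0.1 rad and angle between tray_b's own z axis and vertical below 0.05 rad) or (horizontal distance between tray_c and top_right below 0.01 m and z of tray_c in the frame of skid between 0.075 and 0.085 m and angle between the x axis of tray_c and the x axis of skid, either way round below 0.1 rad and angle between tray_c's own z axis and vertical below 0.05 rad)) and linear speed of each of tray_a, tray_b, tray_c below 0.02 m/s and distance of each of base_cross, base_left, base_right from where it was at the start of the episode below 0.01 m); the robot touches nothing.
It fails at once if a loose tray tipped by more than 0.5 rad (angle between any of tray_a, tray_b, tray_c's own z axis and vertical above 0.5 rad).
It fails at once if a loose tray dropped (faster than 0.4 m/s with no finger touching it: a fall of some 8 mm) ((contact force between tray_a and the fingers below 0.05 N and linear speed of tray_a above 0.4 m/s) or (contact force between tray_b and the fingers below 0.05 N and linear speed of tray_b above 0.4 m/s) or (contact force between tray_c and the fingers below 0.05 N and linear speed of tray_c above 0.4 m/s)).
It fails at once if a tray rammed onto the first layer (contact force with a first-layer tray above 60 N) (contact force between any of tray_a, tray_b, tray_c and base_cross above 60 N or contact force between any of tray_a, tray_b, tray_c and base_left above 60 N or contact force between any of tray_a, tray_b, tray_c and base_right above 60 N).
It fails at once if a bystander moved by more than 30 mm (distance of any of plain_tray, screwdriver, hammer, wrench, bearing_ring, oil_can, offcut from where it was at the start of the episode above 0.03 m).
It also fails if it takes over 72 s, if anything falls off the work surface, if the arm or the gripper's body presses on something with over 40 N, if the wrist force passes 120 N, or if a joint passes its speed limit or range.

## Robot

A 7-joint arm with a two-finger parallel gripper is mounted at the origin on the work surface. World frame = base frame: x ahead of the robot, y to its left, z up, the work surface at z = 0. Lengths are in m, angles in rad, forces in N, time in s.
With the tool pointing down it reaches from about 0.4 to 0.9 m from the base axis. Payload 5.5 kg.
Tool frame: the origin (TCP) lies midway between the tips of the shut fingers; the grasp point (between the pads) lies 19 mm behind it; z points along the fingers, y is the direction in which the jaws open and shut (so a half turn about z gives the same grasp; the last joint's range is limited). The gripper opens to 92 mm and grips with 3 to 60 N. Pads are 19 mm wide; open, the fingers measure 130 mm over their backs; the gripper's body (75 mm by 190 mm) begins 47 mm behind the grasp point.
Start: joints at [1.552, 0.501, -0.427, 1.55, 0.221, 1.138, -0.21], TCP at [0.181, -0.624, 0.227] pointing down, gripper open.
Joint ranges: [-2.88, 2.88], [-0.31, 2.03], [-1.54, 1.56], [0.2, 2.42], [-1.41, 4.55], [0.19, 2.02], [-2.57, 2.57]. Speed limits (rad/s): [2.57, 2.57, 3.14, 3.14, 3.14, 3.14, 3.14].

## Interface

Orientations are given as a unit quaternion [w, x, y, z].
In Python, from cell import manip, capture, calibration gives the robot as it stands.
- The arm moves only by the tool servo_tool, never from a script. Its argument "deltas" is a list that holds one entry, the list of rows, each a list of 6 numbers: the shift along the tool's x, y, z in units of 30 mm (1.0 is 30 mm), then the turn, a rotation vector about the tool's x, y, z in degrees. In form: [[[x, y, z, rx, ry, rz], ...]]. A call has exactly 10 rows; each row is the pose to reach, as a shift and turn from the pose commanded when the call began, along the tool's axes at that moment; what a row does not reach only later rows make up. A row lasts 1/8 s, in which the tool goes at most 62.5 mm and 10.7 degrees, less where a joint would pass 70% of its speed; a pose out of reach is approached as far as the arm can. A call with a gripper value outside its range is refused whole. "hand" is the opening, from -1 (shut) to 1 (fully open), so that 0 is half open, set as the call begins (left out, the last holds). The fingers move at their own pace and stop on an object; the grip force is fixed at half the most. Time passes only in rows, so rows that repeat a pose let the fingers close, or fill a call up. It gives the time, the measured TCP pose, the force and the opening at its end, in the units of the state.
- manip.state(): the state, without advancing time (a new reading comes with each control period).
- capture(name): name is "scene" or "top" or "wrist"; returns the picture (384x512x3 uint8, red, green, blue); there is no depth.
- calibration(name): a dict with "fx", "fy", "cx", "cy" (pixels), "origin" and "rotation" of the camera in the world; the wrist camera has in their place "T_tool_cam" (4x4, takes a point from camera to tool coordinates, whose origin is the TCP and whose axes are the flange's). Camera axes: x right, y down, z forward; pixel columns grow to the right and rows downward; lengths in m; the calibration is good to about 2 mm. The wrist camera is an equidistant fisheye: a pixel r from the principal point sees the ray r / f radians off the axis. A picture is of the moment at which its call begins: read the wrist's pose just before it. calibration takes no time and is no camera call.
- manip.finish_job(): hands the job in, once; it reports no verdict.
The state is a dict: "time_s": time; "q": joint angles; "dq": joint speeds; "joint_efforts": joint torques, N m; "position": TCP position; "tool_rot": TCP orientation; "wrist_force": force on the tool from outside, world axes, zero at the start; "ft_torque": the same for the moment, N m; "finger_gap": finger opening in m.
Only numpy, scipy, OpenCV 4.12 (cv2) and the standard library are available. Lean on these libraries where they do the work, as an engineer would, in place of code of your own. Each camera call takes 0.05 s, during which the arm holds its last target.

## Working session

There is one attempt and no reset: what is moved stays moved. The work goes in short steps, Python scripts to look and compute and a tool call to move; the robot and the scene stay as the last step left them, time stands still between calls to the robot, and variables do not carry over. Pictures are saved under pics/ and viewed, and the job is handed in when it is done.

Besides the shell and the picture viewer there is one more tool, called as name(argument=value, ...), one argument or row to a line, values as JSON. servo_tool: Moves the arm, as the interface text tells. Its arguments: {"type":"object","properties":{"deltas":{"type":"array"},"hand":{"type":"number"}},"required":["deltas"]}

```bash
ls; mkdir -p pics
python3 - <<'E'
from cell import manip, capture, calibration
import cv2
for n in ("scene","top","wrist"):
    im=capture(n); cv2.imwrite(f"pics/{n}0.png",im[:,:,::-1]); print(n,calibration(n))
print(manip.state())
E
```

```text
pics
scene {'fx': 407.88070329822654, 'fy': 407.88070329822654, 'cx': 251.90627017110248, 'cy': 197.99308976488484, 'origin': array([1.19398256, 0.19272541, 0.87294351]), 'rotation': array([-0.20590821,  0.53964034,  0.76608588, -0.28196193])}
top {'fx': 405.0235330511151, 'fy': 405.0235330511151, 'cx': 250.27930347083583, 'cy': 194.7946420098749, 'origin': array([ 0.46928514, -0.01724538,  1.08966311]), 'rotation': array([-0.02619823,  0.71650325, -0.69635578,  0.03202149])}
wrist {'fx': 297.3186396354542, 'fy': 297.3186396354542, 'cx': 252.61501797862635, 'cy': 194.15082874813146, 'T_tool_cam': array([[ 1.25585520e-03, -9.56416267e-01, -2.92004018e-01,
         8.03768607e-02],
       [ 9.99999121e-01,  1.32528332e-03, -3.99598430e-05,
        -8.05007241e-05],
       [ 4.25206298e-04, -2.92003711e-01,  9.56417091e-01,
        -1.58063827e-01],
       [ 0.00000000e+00,  0.00000000e+00,  0.00000000e+00,
         1.00000000e+00]])}
{'time_s': 0.15, 'q': array([ 1.55221642,  0.50164747, -0.42686253,  1.55121162,  0.22079943,
        1.13828368, -0.21028778]), 'dq': array([ 0.0009305 , -0.00289688, -0.00045078, -0.00189558, -0.00039905,
       -0.00202311,  0.00172585]), 'joint_efforts': array([-6.52460090e-03, -5.67107141e+01, -5.82570478e+00, -2.79455638e+01,
       -6.89228671e-02,  2.65736156e-02,  1.08759921e-04]), 'position': array([ 0.18058458, -0.62384983,  0.22590946]), 'tool_rot': array([-7.46504080e-04,  9.90085386e-01,  1.40464824e-01, -6.64671092e-05]), 'wrist_force': array([ 0.44176945, -0.54809985,  0.4040818 ]), 'ft_torque': array([-0.02807225,  0.00775669, -0.04046537]), 'finger_gap': 0.09154795723991863}
```

View pics/top0.png

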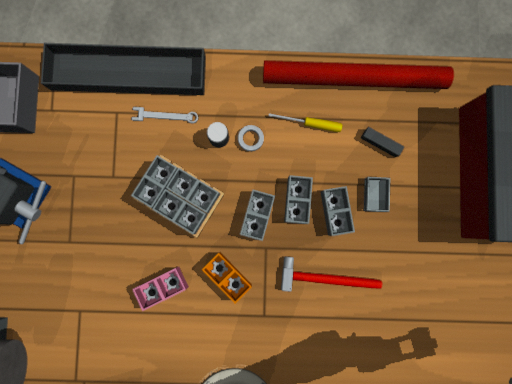

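View pics/scene0.png

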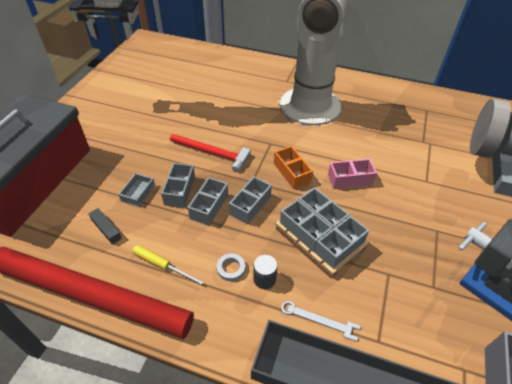

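View pics/wrist0.png

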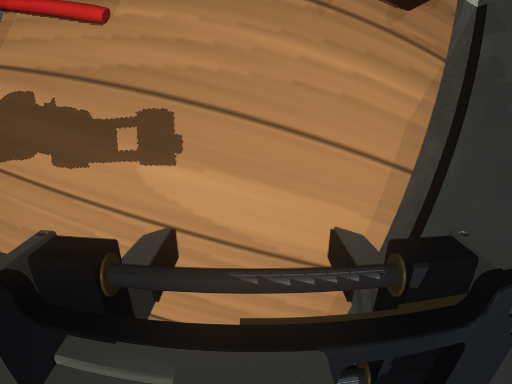

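Run:
```python
import cv2
im=cv2.imread("pics/top0.png")
a=cv2.resize(im[140:250,225:405],None,fx=4.4,fy=4.4,interpolation=cv2.INTER_CUBIC); cv2.imwrite("pics/c1.png",a)
a=cv2.resize(im[140:250,120:235],None,fx=5,fy=5,interpolation=cv2.INTER_CUBIC); cv2.imwrite("pics/c2.png",a)
```

```text
(no output)
```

View pics/c1.png

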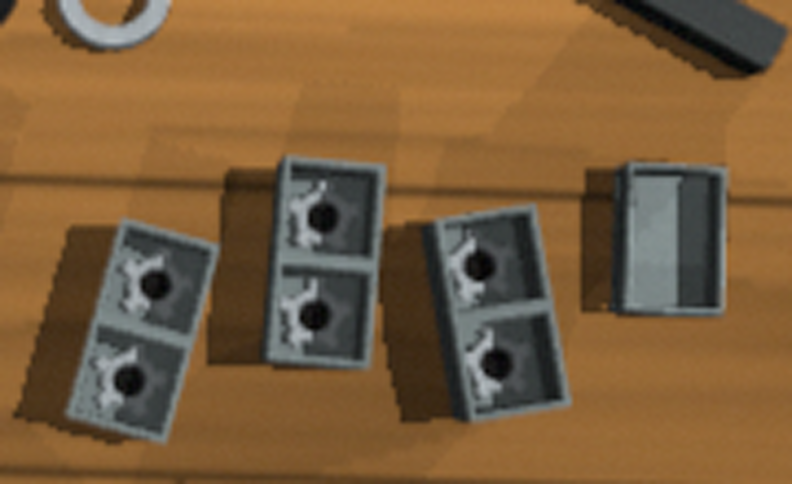

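View pics/c2.png

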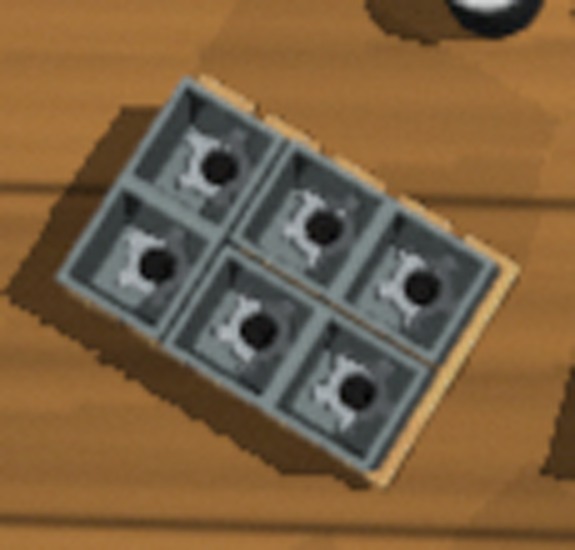

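```bash
cat > h.py <<'E'
import numpy as np, cv2
from scipy.spatial.transform import Rotation as R
from scipy.optimize import least_squares
def rot(q): return R.from_quat([q[1],q[2],q[3],q[0]]).as_matrix()
def ray_fix(cal,uv):
    uv=np.atleast_2d(uv).astype(float)
    d=np.c_[(uv[:,0]-cal['cx'])/cal['fx'],(uv[:,1]-cal['cy'])/cal['fy'],np.ones(len(uv))]
    return cal['origin'],d@rot(cal['rotation']).T
def wrist_T(cal,st):
    T=np.eye(4);T[:3,:3]=rot(st['tool_rot']);T[:3,3]=st['position'];return T@cal['T_tool_cam']
def ray_wrist(cal,st,uv):
    uv=np.atleast_2d(uv).astype(float)
    x=(uv[:,0]-cal['cx'])/cal['fx'];y=(uv[:,1]-cal['cy'])/cal['fy'];r=np.hypot(x,y)+1e-12
    d=np.c_[np.sin(r)*x/r,np.sin(r)*y/r,np.cos(r)]
    T=wrist_T(cal,st);return T[:3,3],d@T[:3,:3].T
def hit(o,d,z): return o+d*((z-o[2])/d[:,2])[:,None]
def proj_fix(cal,P):
    p=(np.atleast_2d(P)-cal['origin'])@rot(cal['rotation'])
    return np.c_[cal['fx']*p[:,0]/p[:,2]+cal['cx'],cal['fy']*p[:,1]/p[:,2]+cal['cy']]
def proj_wrist(cal,st,P):
    T=wrist_T(cal,st);p=(np.atleast_2d(P)-T[:3,3])@T[:3,:3]
    rr=np.hypot(p[:,0],p[:,1]);a=np.arctan2(rr,p[:,2])
    return np.c_[cal['fx']*a*p[:,0]/rr+cal['cx'],cal['fy']*a*p[:,1]/rr+cal['cy']]
def fitrect(P,L,W):
    """P 4 corners in order; first edge P0->P1 short(W) , x axis along P1->P2 (long)"""
    P=P[:,:2];m=np.array([[-L/2,-W/2],[-L/2,W/2],[L/2,W/2],[L/2,-W/2]])
    c=P.mean(0);best=None
    for flip in (1,-1):
        mm=m*[1,flip];th0=np.arctan2(*(P[2]-P[1])[::-1])
        f=lambda v:((mm@np.array([[np.cos(v[2]),np.sin(v[2])],[-np.sin(v[2]),np.cos(v[2])]]))+v[:2]-P).ravel()
        r=least_squares(f,[*c,th0])
        if best is None or r.cost<best.cost:best=r
    return best.x,np.sqrt(best.cost*2/4)
E
cat > m1.py <<'E'
from h import *
from cell import calibration
cal=calibration("top")
im=cv2.imread("pics/top0.png")
def go(n,c,off,s,z,L,W):
    uv=(np.array(c)+.5)/s-.5+off
    P=hit(*ray_fix(cal,uv),z)
    e=np.linalg.norm(np.roll(P,-1,0)-P,axis=1)
    v,r=fitrect(P,L,W);print(n,np.round(v[:2],4),round(np.degrees(v[2]),1),'res mm',round(r*1e3,1),'edges',np.round(e*1e3))
o1=(225,140);o2=(120,140)
go('T1',[(122,222),(216,243),(165,440),(68,415)],o1,4.4,.05,.12,.06)
go('T2',[(283,157),(385,165),(370,367),(267,362)],o1,4.4,.05,.12,.06)
go('T3',[(435,222),(535,206),(569,405),(468,420)],o1,4.4,.05,.12,.06)
go('plain',[(624,163),(725,168),(722,312),(619,310)],o1,4.4,.03,.09,.06)
# skid: short edge first at -x end -> long along +x
go('skid',[(60,278),(190,80),(497,270),(375,470)],o2,5,.08,.183,.123)
E
python3 m1.py
```

```text
T1 [ 0.505  -0.0435] 166.8 res mm 2.0 edges [ 56. 119.  58. 117.]
T2 [ 0.5474 -0.1498] 177.0 res mm 0.8 edges [ 60. 119.  60. 121.]
T3 [ 0.5207 -0.253 ] -169.8 res mm 1.3 edges [ 60. 118.  60. 117.]
plain [ 0.5694 -0.3595] 178.9 res mm 1.5 edges [61. 87. 62. 88.]
skid [0.5485 0.1619] -119.9 res mm 3.0 edges [118. 182. 116. 185.]
```

```bash
cat >> h.py <<'E'
def plan(st,wps,frac=None):
    """wps: list of (row_end, x,y,z,alpha_deg). smooth-step between, prints 10 rows"""
    R0=rot(st['tool_rot']);p0=np.array(st['position'])
    out=[];r=0;pp=p0;Rp=R0
    for (re,x,y,z,al) in wps:
        p=np.array([x,y,z]);a=np.radians(al)
        Rt=np.array([[np.cos(a),np.sin(a),0],[np.sin(a),-np.cos(a),0],[0,0,-1]])
        rv=R.from_matrix(Rp.T@Rt).as_rotvec();n=re-r
        for i in range(1,n+1):
            t=i/n; s=t if frac=='lin' else (3*t*t-2*t**3 if n>3 else t)
            q=pp+(p-pp)*s;Rq=Rp@R.from_rotvec(rv*s).as_matrix()
            d=R0.T@(q-p0)/.03;w=np.degrees(R.from_matrix(R0.T@Rq).as_rotvec())
            out.append([round(float(k),2) for k in d]+[round(float(k),1) for k in w])
        pp=p;Rp=Rt;r=re
    while len(out)<10: out.append(out[-1])
    arr=np.array(out);st_=np.diff(np.vstack([np.zeros(6),arr]),axis=0)
    print('max step mm',round(np.linalg.norm(st_[:,:3],axis=1).max()*30,1),'deg',round(np.linalg.norm(st_[:,3:],axis=1).max(),1))
    print('['+str(out).replace(' ','')+']')
    print('end pose',np.round(pp,4))
E
cat > p.py <<'E'
import sys
from h import *
from cell import manip
st=manip.state();print(round(st['time_s'],2),np.round(st['position'],4),'q',np.round(st['q'],2))
plan(st,eval(sys.argv[1]),sys.argv[2] if len(sys.argv)>2 else None)
E
python3 p.py "[(10,.27,-.34,.24,40)]"
```

```text
0.15 [ 0.1806 -0.6238  0.2259] q [ 1.55  0.5  -0.43  1.55  0.22  1.14 -0.21]
max step mm 44.1 deg 3.6
[[[0.15,-0.23,-0.01,-0.0,-0.0,-0.7],[0.57,-0.86,-0.05,-0.0,-0.0,-2.5],[1.19,-1.78,-0.1,-0.0,-0.0,-5.2],[1.93,-2.91,-0.16,-0.0,-0.0,-8.4],[2.75,-4.13,-0.23,-0.0,-0.0,-11.9],[3.56,-5.35,-0.3,-0.1,-0.0,-15.5],[4.31,-6.48,-0.36,-0.1,-0.0,-18.7],[4.92,-7.4,-0.41,-0.1,-0.0,-21.4],[5.34,-8.03,-0.44,-0.1,-0.0,-23.2],[5.49,-8.26,-0.46,-0.1,-0.0,-23.9]]]
end pose [ 0.27 -0.34  0.24]
```

servo_tool(
  deltas=[
    [[0.15,-0.25,0,0,0,-0.7],[0.55,-0.85,-0.05,0,0,-2.5],[1.2,-1.8,-0.1,0,0,-5],[1.95,-2.9,-0.15,0,0,-8.5],[2.75,-4.15,-0.25,0,0,-12],[3.6,-5.4,-0.3,0,0,-15.5],[4.3,-6.5,-0.35,0,0,-19],[4.9,-7.4,-0.4,0,0,-21.5],[5.3,-8.0,-0.45,0,0,-23],[5.5,-8.25,-0.45,0,0,-24]],
  ],
  hand=-0.13,
)

```text
time_s: 1.4
position: [0.2707, -0.3399, 0.2405]
tool_rot: [0.0, 0.939, 0.344, -0.0]
wrist_force: [0.1, -0.5, 0.2]
finger_gap: 0.04
```

```bash
python3 p.py "[(10,.505,-.0435,.18,76.8)]"
```

```text
1.4 [ 0.2707 -0.3399  0.2405] q [ 1.47  0.1  -0.67  2.04  0.07  1.02 -0.1 ]
max step mm 56.7 deg 5.4
[[[0.35,-0.07,0.06,0.0,0.0,-1.0],[1.28,-0.26,0.21,0.0,0.0,-3.8],[2.67,-0.54,0.43,0.0,0.0,-7.9],[4.35,-0.88,0.71,0.0,0.0,-12.9],[6.17,-1.25,1.0,0.0,0.0,-18.3],[8.0,-1.62,1.3,0.0,0.0,-23.7],[9.68,-1.96,1.57,0.0,0.0,-28.7],[11.06,-2.24,1.8,0.0,0.0,-32.7],[12.0,-2.43,1.95,0.0,0.0,-35.5],[12.35,-2.5,2.01,0.0,0.1,-36.5]]]
end pose [ 0.505  -0.0435  0.18  ]
```

servo_tool(
  deltas=[
    [[0.35,-0.1,0.05,0,0,-1],[1.3,-0.25,0.2,0,0,-4],[2.65,-0.55,0.45,0,0,-8],[4.35,-0.9,0.7,0,0,-13],[6.15,-1.25,1.0,0,0,-18.5],[8.0,-1.6,1.3,0,0,-24],[9.7,-1.95,1.55,0,0,-28.5],[11.05,-2.25,1.8,0,0,-32.5],[12.0,-2.45,1.95,0,0,-35.5],[12.35,-2.5,2.0,0,0,-36.5]],
  ],
)

```text
time_s: 2.65
position: [0.506, -0.041, 0.1797]
tool_rot: [-0.001, 0.783, 0.622, 0.001]
wrist_force: [-0.1, -0.4, -0.7]
finger_gap: 0.04
```

```bash
cat > w.py <<'E'
import sys,json
from h import *
from cell import manip,capture,calibration
n=sys.argv[1]
st=manip.state();im=capture('wrist');cal=calibration('wrist')
cv2.imwrite(f'pics/{n}.png',cv2.resize(im[:,:,::-1],None,fx=1.5,fy=1.5,interpolation=cv2.INTER_CUBIC))
json.dump({k:np.array(v).tolist() for k,v in st.items()},open(f'{n}.json','w'))
print(np.round(st['position'],4),np.round(st['q'],2),st['time_s'])
E
python3 w.py w1
```

```text
[ 0.506  -0.041   0.1797] [ 0.78  0.42 -0.92  1.94  0.39  0.98 -0.55] 2.65
```

View pics/w1.png

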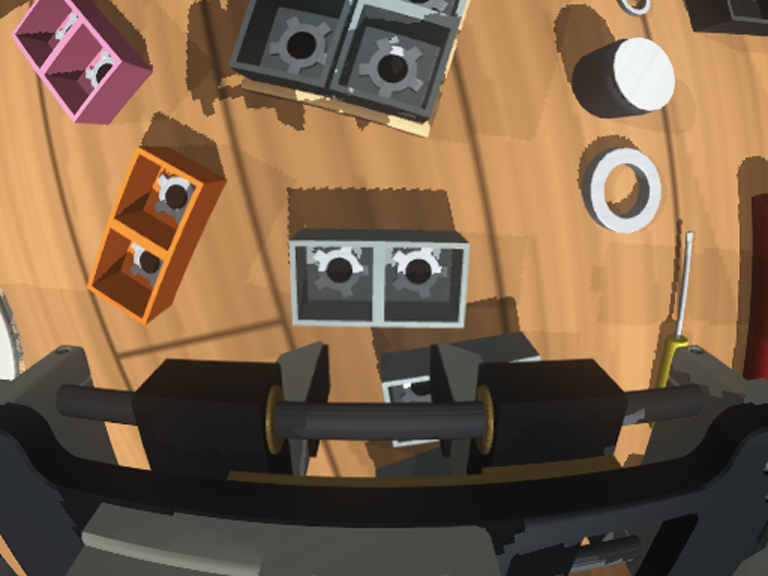

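```bash
cat > wf.py <<'E'
import sys,json
from h import *
from cell import calibration
n,c,z,L,W=sys.argv[1],eval(sys.argv[2]),float(sys.argv[3]),float(sys.argv[4]),float(sys.argv[5])
st=json.load(open(n+'.json'));cal=calibration('wrist')
uv=(np.array(c)+.5)/1.5-.5
P=hit(*ray_wrist(cal,st,uv),z);e=np.linalg.norm(np.roll(P,-1,0)-P,axis=1)
v,r=fitrect(P,L,W);print(np.round(v[:2],4),round(np.degrees(v[2]),1),'res',round(r*1e3,1),'edges',np.round(e*1e3))
E
python3 wf.py w1 "[(293,325),(290,240),(468,241),(466,326)]" .05 .12 .06
```

```text
[ 0.5065 -0.0436] -13.2 res 0.9 edges [ 60. 118.  60. 121.]
```

```bash
python3 p.py "[(3,.506,-.0436,.165,76.8),(9,.506,-.0436,.018,76.8)]"
```

```text
2.7 [ 0.5063 -0.0413  0.1798] q [ 0.78  0.42 -0.92  1.94  0.39  0.98 -0.55]
max step mm 35.4 deg 0.1
[[[-0.03,0.0,0.16,-0.0,-0.0,0.0],[-0.05,0.0,0.33,-0.0,-0.1,0.1],[-0.08,0.01,0.49,-0.0,-0.1,0.1],[-0.08,0.01,0.86,-0.0,-0.1,0.1],[-0.08,0.01,1.76,-0.0,-0.1,0.1],[-0.08,0.01,2.94,-0.0,-0.1,0.1],[-0.09,0.01,4.12,-0.0,-0.1,0.1],[-0.09,0.01,5.03,-0.0,-0.1,0.1],[-0.09,0.01,5.39,-0.0,-0.1,0.1],[-0.09,0.01,5.39,-0.0,-0.1,0.1]]]
end pose [ 0.506  -0.0436  0.018 ]
```

servo_tool(
  deltas=[
    [[0,0,0.15,0,0,0],[0,0,0.3,0,0,0],[0,0,0.5,0,0,0],[0,0,0.9,0,0,0],[0,0,1.8,0,0,0],[0,0,2.9,0,0,0],[0,0,3.5,0,0,0],[0,0,3.9,0,0,0],[0,0,4.0,0,0,0],[0,0,4.0,0,0,0]],
  ],
)

```text
time_s: 3.95
position: [0.5058, -0.0444, 0.0607]
tool_rot: [0.0, 0.784, 0.62, 0.0]
wrist_force: [0.7, 0.8, -0.2]
finger_gap: 0.0401
```

```bash
python3 p.py "[(3,.506,-.0436,.018,76.8)]"
```

```text
3.95 [ 0.5058 -0.0444  0.0607] q [ 0.66  0.59 -0.77  2.02  0.59  0.77 -0.71]
max step mm 14.4 deg 0.1
[[[0.01,-0.0,0.47,0.0,-0.0,-0.0],[0.02,-0.0,0.95,0.0,-0.0,-0.1],[0.03,-0.0,1.42,0.1,-0.0,-0.1],[0.03,-0.0,1.42,0.1,-0.0,-0.1],[0.03,-0.0,1.42,0.1,-0.0,-0.1],[0.03,-0.0,1.42,0.1,-0.0,-0.1],[0.03,-0.0,1.42,0.1,-0.0,-0.1],[0.03,-0.0,1.42,0.1,-0.0,-0.1],[0.03,-0.0,1.42,0.1,-0.0,-0.1],[0.03,-0.0,1.42,0.1,-0.0,-0.1]]]
end pose [ 0.506  -0.0436  0.018 ]
```

servo_tool(
  deltas=[
    [[0,0,0.2,0,0,0],[0.03,0,0.5,0,0,0],[0.03,0,0.9,0,0,0],[0.03,0,1.2,0,0,0],[0.03,0,1.35,0,0,0],[0.03,0,1.4,0,0,0],[0.03,0,1.4,0,0,0],[0.03,0,1.4,0,0,0],[0.03,0,1.4,0,0,0],[0.03,0,1.4,0,0,0]],
  ],
)

```text
time_s: 5.2
position: [0.5056, -0.0437, 0.0184]
tool_rot: [0.0, 0.785, 0.62, 0.0]
wrist_force: [0.1, 0.1, -0.3]
finger_gap: 0.0399
```

servo_tool(
  deltas=[
    [[0,0,0,0,0,0],[0,0,0,0,0,0],[0,0,0,0,0,0],[0,0,0,0,0,0],[0,0,-0.15,0,0,0],[0,0,-0.6,0,0,0],[0,0,-1.3,0,0,0],[0,0,-2.2,0,0,0],[0,0,-3.2,0,0,0],[0,0,-4.2,0,0,0]],
  ],
  hand=-1,
)

```text
time_s: 6.45
position: [0.5056, -0.0435, 0.1465]
tool_rot: [0.0, 0.784, 0.62, 0.0]
wrist_force: [-0.7, -0.1, -4.3]
finger_gap: 0.0077
```

```bash
python3 p.py "[(10,.5178,.1086,.20,60.1)]"; python3 w.py w2
```

```text
6.45 [ 0.5056 -0.0435  0.1465] q [ 0.75  0.46 -0.89  1.97  0.45  0.92 -0.6 ]
max step mm 24.2 deg 2.5
[[[0.14,-0.02,-0.05,0.0,-0.0,0.5],[0.52,-0.08,-0.19,0.0,-0.0,1.7],[1.09,-0.17,-0.39,0.0,-0.0,3.6],[1.77,-0.27,-0.63,0.0,-0.0,5.8],[2.51,-0.38,-0.89,0.0,-0.0,8.3],[3.26,-0.5,-1.16,0.0,-0.0,10.7],[3.94,-0.6,-1.4,0.0,-0.0,13.0],[4.5,-0.69,-1.6,0.1,-0.0,14.9],[4.89,-0.75,-1.73,0.1,-0.0,16.1],[5.03,-0.77,-1.78,0.1,-0.0,16.6]]]
end pose [0.5178 0.1086 0.2   ]
[ 0.5056 -0.0435  0.1465] [ 0.75  0.46 -0.89  1.97  0.45  0.92 -0.6 ] 6.45
```

View pics/w2.png

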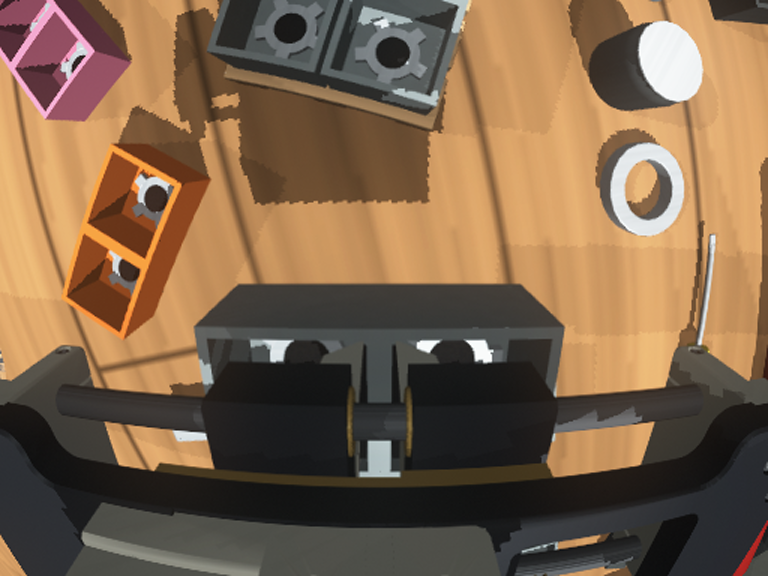

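servo_tool(
  deltas=[
    [[0.15,0,-0.05,0,0,0.5],[0.5,-0.1,-0.2,0,0,1.7],[1.1,-0.15,-0.4,0,0,3.6],[1.75,-0.25,-0.65,0,0,6],[2.5,-0.4,-0.9,0,0,8.5],[3.25,-0.5,-1.15,0,0,11],[3.95,-0.6,-1.4,0,0,13],[4.5,-0.7,-1.6,0,0,15],[4.9,-0.75,-1.75,0,0,16],[5.03,-0.77,-1.8,0,0,16.7]],
  ],
)

```text
time_s: 7.75
position: [0.5174, 0.1098, 0.198]
tool_rot: [-0.0, 0.866, 0.5, -0.0]
wrist_force: [0.3, 0.5, -4.1]
finger_gap: 0.008
```

```bash
python3 w.py w3
```

```text
[0.5174 0.1098 0.198 ] [ 0.45  0.41 -0.87  1.87  0.37  1.03 -1.11] 7.75
```

View pics/w3.png

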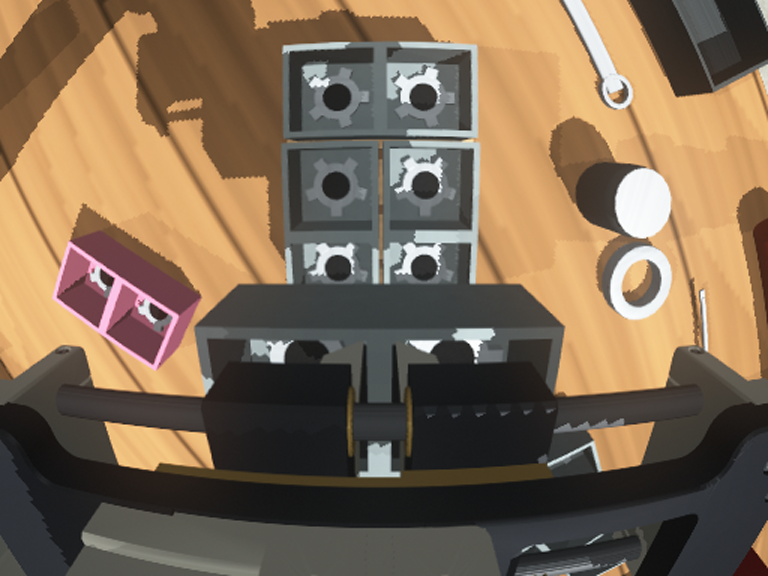

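```bash
python3 wf.py w3 "[(285,138),(283,46),(477,44),(478,137)]" .08 .12 .06
python3 - <<'E'
from h import *
import json
from cell import calibration
st=json.load(open('w3.json'));cal=calibration('wrist')
im=cv2.imread('pics/w3.png')
def draw(c,th,off,col):
    x=np.array([np.cos(th),np.sin(th)]);y=np.array([-x[1],x[0]])
    for (cx,cy,l,w) in [(-61.5,0,60,120),(31.5,31.5,120,60),(31.5,-31.5,120,60)]:
        pts=[]
        for a,b in [(-1,-1),(-1,1),(1,1),(1,-1)]:
            P=np.array([cx+a*l/2,cy+b*w/2])/1e3
            pts.append([*(c+P[0]*x+P[1]*y),.08])
        uv=proj_wrist(cal,st,np.array(pts));uv=(uv+.5)*1.5-.5
        cv2.polylines(im,[np.round(uv).astype(int)],True,col,1)
draw(np.array([.5485,.1619]),np.radians(-119.9),0,(0,0,255))
cv2.imwrite('pics/w3o.png',cv2.resize(im[0:300,220:560],None,fx=2,fy=2))
E
```

```text
[0.5813 0.2174] -29.3 res 0.4 edges [ 60. 120.  60. 119.]
```

View pics/w3o.png

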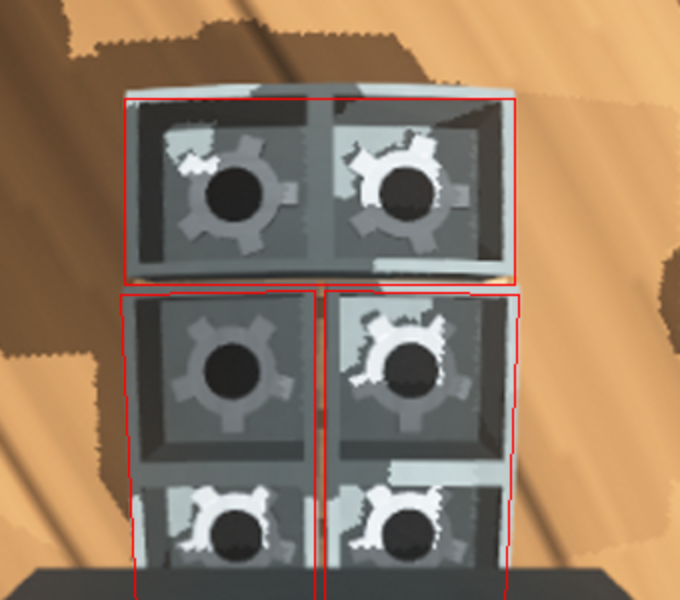

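```bash
python3 p.py "[(8,.5191,.1090,.112,60.4)]"
```

```text
7.8 [0.5176 0.1097 0.1981] q [ 0.45  0.41 -0.87  1.87  0.37  1.03 -1.11]
max step mm 15.9 deg 0.1
[[[0.0,0.0,0.12,-0.0,-0.0,-0.0],[0.0,0.01,0.45,-0.0,-0.0,-0.1],[0.0,0.02,0.91,-0.0,-0.0,-0.1],[0.0,0.03,1.44,-0.0,-0.0,-0.2],[0.0,0.04,1.96,-0.0,-0.0,-0.3],[0.0,0.05,2.42,-0.0,-0.0,-0.4],[0.0,0.05,2.75,-0.0,-0.0,-0.4],[0.0,0.06,2.87,-0.0,-0.0,-0.4],[0.0,0.06,2.87,-0.0,-0.0,-0.4],[0.0,0.06,2.87,-0.0,-0.0,-0.4]]]
end pose [0.5191 0.109  0.112 ]
```

servo_tool(
  deltas=[
    [[0,0,0.1,0,0,0],[0,0,0.45,0,0,0],[0,0,0.9,0,0,-0.2],[0,0,1.45,0,0,-0.2],[0,0.05,1.95,0,0,-0.4],[0,0.05,2.4,0,0,-0.4],[0,0.05,2.7,0,0,-0.4],[0,0.05,2.8,0,0,-0.4],[0,0.05,2.85,0,0,-0.4],[0,0.05,2.85,0,0,-0.4]],
  ],
)

```text
time_s: 9.05
position: [0.5195, 0.1079, 0.1131]
tool_rot: [0.0, 0.865, 0.503, 0.0]
wrist_force: [-0.2, -0.7, -4.1]
finger_gap: 0.0079
```

```bash
python3 p.py "[(8,.5191,.1090,.099,60.4)]"
```

```text
9.05 [0.5195 0.1079 0.1131] q [ 0.37  0.53 -0.79  1.94  0.49  0.88 -1.19]
max step mm 2.7 deg 0.1
[[[0.0,-0.0,0.02,0.0,-0.0,-0.0],[0.0,-0.0,0.07,0.0,-0.0,-0.0],[0.01,-0.01,0.15,0.0,-0.0,-0.0],[0.01,-0.02,0.23,0.0,-0.0,-0.0],[0.02,-0.02,0.32,0.0,-0.0,-0.0],[0.02,-0.03,0.4,0.0,-0.0,-0.0],[0.03,-0.03,0.45,0.0,-0.0,-0.1],[0.03,-0.03,0.47,0.0,-0.0,-0.1],[0.03,-0.03,0.47,0.0,-0.0,-0.1],[0.03,-0.03,0.47,0.0,-0.0,-0.1]]]
end pose [0.5191 0.109  0.099 ]
```

servo_tool(
  deltas=[
    [[0.02,-0.02,0.1,0,0,0],[0.02,-0.02,0.2,0,0,0],[0.02,-0.02,0.3,0,0,0],[0.02,-0.02,0.36,0,0,0],[0.02,-0.02,0.4,0,0,0],[0.02,-0.02,0.42,0,0,0],[0.02,-0.02,0.44,0,0,0],[0.02,-0.02,0.46,0,0,0],[0.02,-0.02,0.48,0,0,0],[0.02,-0.02,0.49,0,0,0]],
  ],
)

```text
time_s: 10.3
position: [0.519, 0.1086, 0.0982]
tool_rot: [0.0, 0.865, 0.503, -0.0]
wrist_force: [-1.1, -1.1, 0.3]
finger_gap: 0.0075
```

servo_tool(
  deltas=[
    [[0,0,0,0,0,0],[0,0,0,0,0,0],[0,0,0,0,0,0],[0,0,-0.05,0,0,0],[0,0,-0.2,0,0,0],[0,0,-0.6,0,0,0],[0,0,-1.2,0,0,0],[0,0,-1.9,0,0,0],[0,0,-2.6,0,0,0],[0,0,-3.2,0,0,0]],
  ],
  hand=-0.13,
)

```text
time_s: 11.55
position: [0.5194, 0.1087, 0.1962]
tool_rot: [0.0, 0.864, 0.503, 0.001]
wrist_force: [-0.4, 0.2, -0.7]
finger_gap: 0.04
```

```bash
python3 w.py w4; python3 p.py "[(10,.5485,-.1498,.17,87)]"
```

```text
[0.5194 0.1087 0.1962] [ 0.45  0.42 -0.88  1.87  0.38  1.02 -1.1 ] 11.55
11.6 [0.5207 0.1093 0.1981] q [ 0.45  0.42 -0.88  1.87  0.38  1.02 -1.1 ]
max step mm 38.9 deg 4.0
[[[-0.2,0.14,0.03,0.0,-0.0,-0.7],[-0.73,0.53,0.1,0.0,-0.0,-2.8],[-1.52,1.1,0.2,0.1,-0.0,-5.8],[-2.48,1.79,0.33,0.1,-0.0,-9.4],[-3.52,2.54,0.47,0.1,-0.0,-13.3],[-4.57,3.29,0.61,0.2,-0.1,-17.3],[-5.53,3.98,0.74,0.2,-0.1,-20.9],[-6.32,4.55,0.84,0.2,-0.1,-23.9],[-6.85,4.93,0.91,0.3,-0.1,-25.9],[-7.05,5.07,0.94,0.3,-0.1,-26.6]]]
end pose [ 0.5485 -0.1498  0.17  ]
```

View pics/w4.png

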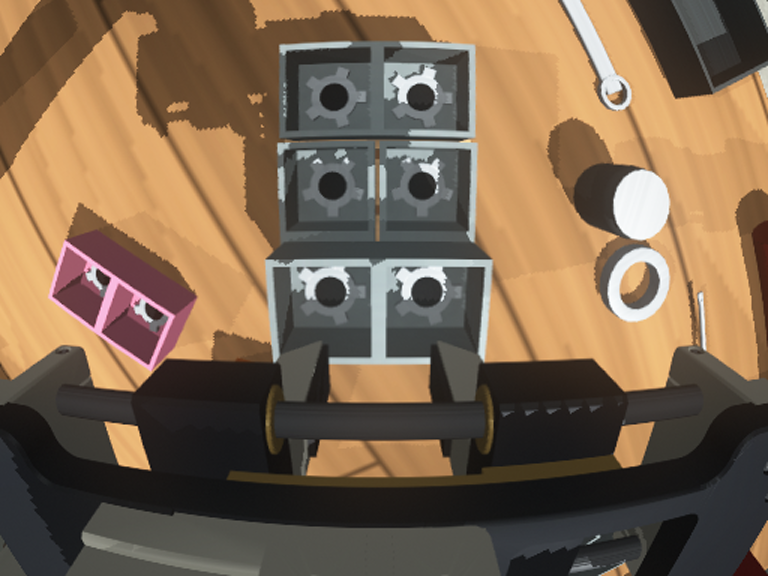

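```bash
python3 wf.py w4 "[(273,363),(266,260),(491,259),(487,362)]" .13 .12 .06;  python3 wf.py w4 "[(281,137),(279,45),(474,43),(475,136)]" .08 .12 .06
```

```text
[0.52   0.1078] -29.2 res 0.9 edges [ 60. 118.  60. 122.]
[0.5812 0.218 ] -29.1 res 0.5 edges [ 59. 120.  60. 119.]
```

servo_tool(
  deltas=[
    [[-0.2,0.15,0.05,0,0,-0.7],[-0.75,0.5,0.1,0,0,-3],[-1.5,1.1,0.2,0,0,-6],[-2.5,1.8,0.35,0,0,-9.5],[-3.5,2.55,0.45,0,0,-13.5],[-4.55,3.3,0.6,0,0,-17.5],[-5.5,4.0,0.75,0,0,-21],[-6.3,4.55,0.85,0,0,-24],[-6.85,4.95,0.9,0,0,-26],[-7.05,5.1,0.95,0,0,-26.5]],
  ],
)

```text
time_s: 12.85
position: [0.5462, -0.153, 0.1641]
tool_rot: [-0.001, 0.727, 0.687, -0.001]
wrist_force: [1.0, -0.1, -0.7]
finger_gap: 0.04
```

```bash
python3 w.py w5; python3 p.py "[(9,.548,-.1498,.06,87)]"
```

```text
[ 0.5462 -0.153   0.1641] [ 0.9   0.55 -0.89  1.81  0.49  1.03 -0.24] 12.85
12.9 [ 0.5464 -0.1531  0.1642] q [ 0.9   0.55 -0.89  1.81  0.49  1.03 -0.24]
max step mm 17.1 deg 0.1
[[[0.0,0.0,0.12,-0.0,-0.0,-0.0],[0.01,0.01,0.44,-0.0,-0.0,-0.0],[0.03,0.01,0.9,-0.0,-0.0,-0.1],[0.05,0.02,1.45,-0.0,-0.0,-0.1],[0.07,0.03,2.02,-0.1,-0.0,-0.2],[0.08,0.04,2.57,-0.1,-0.0,-0.2],[0.1,0.05,3.03,-0.1,-0.0,-0.2],[0.11,0.05,3.35,-0.1,-0.0,-0.3],[0.11,0.05,3.47,-0.1,-0.0,-0.3],[0.11,0.05,3.47,-0.1,-0.0,-0.3]]]
end pose [ 0.548  -0.1498  0.06  ]
```

View pics/w5.png

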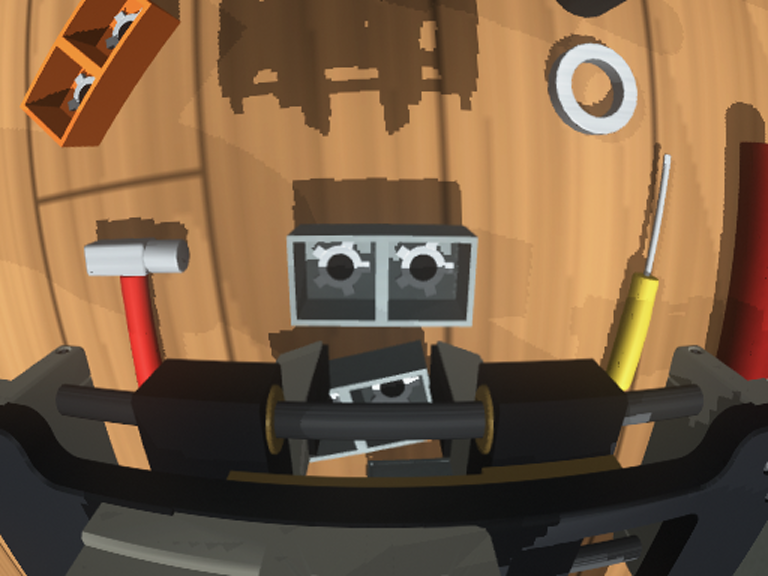

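```bash
python3 wf.py w5 "[(290,325),(288,237),(477,236),(473,325)]" .05 .12 .06
```

```text
[ 0.5492 -0.1501] -3.2 res 0.9 edges [ 59. 119.  60. 122.]
```

servo_tool(
  deltas=[
    [[0,0,0.1,0,0,0],[0,0,0.45,0,0,0],[0.05,0,0.9,0,0,0],[0.1,0.05,1.45,0,0,0],[0.1,0.1,2.0,0,0,0],[0.1,0.1,2.6,0,0,0],[0.1,0.1,3.0,0,0,0],[0.1,0.1,3.3,0,0,0],[0.1,0.1,3.45,0,0,0],[0.1,0.1,3.45,0,0,0]],
  ],
)

```text
time_s: 14.15
position: [0.5504, -0.1481, 0.062]
tool_rot: [-0.0, 0.726, 0.687, 0.0]
wrist_force: [0.2, -0.2, 0.2]
finger_gap: 0.0399
```

```bash
python3 p.py "[(6,.549,-.150,.018,86.8)]"
```

```text
14.15 [ 0.5504 -0.1481  0.062 ] q [ 0.81  0.68 -0.78  1.86  0.63  0.86 -0.35]
max step mm 10.8 deg 0.0
[[[-0.0,-0.0,0.11,-0.0,-0.0,0.0],[-0.02,-0.01,0.38,-0.0,-0.0,0.0],[-0.03,-0.02,0.73,-0.0,-0.0,0.0],[-0.05,-0.03,1.09,-0.0,-0.0,0.0],[-0.06,-0.04,1.36,-0.0,-0.0,0.0],[-0.07,-0.04,1.47,-0.0,-0.0,0.0],[-0.07,-0.04,1.47,-0.0,-0.0,0.0],[-0.07,-0.04,1.47,-0.0,-0.0,0.0],[-0.07,-0.04,1.47,-0.0,-0.0,0.0],[-0.07,-0.04,1.47,-0.0,-0.0,0.0]]]
end pose [ 0.549 -0.15   0.018]
```

servo_tool(
  deltas=[
    [[0,0,0.1,0,0,0],[-0.03,-0.02,0.4,0,0,0],[-0.06,-0.04,0.75,0,0,0],[-0.06,-0.04,1.1,0,0,0],[-0.06,-0.04,1.35,0,0,0],[-0.06,-0.04,1.45,0,0,0],[-0.06,-0.04,1.45,0,0,0],[-0.06,-0.04,1.45,0,0,0],[-0.06,-0.04,1.45,0,0,0],[-0.06,-0.04,1.45,0,0,0]],
  ],
)

```text
time_s: 15.4
position: [0.5493, -0.1499, 0.0188]
tool_rot: [0.0, 0.726, 0.687, 0.0]
wrist_force: [0.2, 0.1, 0.0]
finger_gap: 0.0397
```

servo_tool(
  deltas=[
    [[0,0,0,0,0,0],[0,0,0,0,0,0],[0,0,0,0,0,0],[0,0,0,0,0,0],[0,0,-0.15,0,0,0],[0,0,-0.6,0,0,0],[0,0,-1.3,0,0,0],[0,0,-2.2,0,0,0],[0,0,-3.2,0,0,0],[0,0,-4.2,0,0,0]],
  ],
  hand=-1,
)

```text
time_s: 16.65
position: [0.5494, -0.1497, 0.147]
tool_rot: [0.001, 0.726, 0.688, 0.0]
wrist_force: [0.6, -0.2, -2.5]
finger_gap: 0.0078
```

```bash
python3 - <<'E'
import numpy as np
t=np.radians(-119.4);x=np.array([np.cos(t),np.sin(t)]);y=np.array([-x[1],x[0]]);c=np.array([.5508,.1640])
print('TL',c-.032*x+.0328*y,'TR',c-.032*x-.0328*y,'cross',c+.0615*x)
E
python3 p.py "[(10,.56,.03,.2,120)]"
```

```text
TL [0.59508473 0.1757772 ] TR [0.53793311 0.20798049] cross [0.52060942 0.11042035]
16.65 [ 0.5494 -0.1497  0.147 ] q [ 0.88  0.57 -0.87  1.82  0.52  0.99 -0.26]
max step mm 27.9 deg 4.9
[[[0.17,0.0,-0.05,0.0,0.0,-0.9],[0.62,0.0,-0.18,0.0,0.0,-3.4],[1.3,0.01,-0.38,0.0,0.0,-7.2],[2.11,0.01,-0.62,0.0,0.0,-11.7],[3.0,0.01,-0.88,0.0,0.0,-16.6],[3.89,0.02,-1.15,0.0,0.0,-21.5],[4.7,0.02,-1.39,0.0,0.0,-26.0],[5.37,0.03,-1.58,0.1,0.0,-29.7],[5.83,0.03,-1.72,0.1,0.0,-32.2],[6.0,0.03,-1.77,0.1,0.0,-33.1]]]
end pose [0.56 0.03 0.2 ]
```

```bash
python3 p.py "[(10,.595,.1758,.2,150.6)]"
```

```text
16.65 [ 0.5494 -0.1497  0.147 ] q [ 0.88  0.57 -0.87  1.82  0.52  0.99 -0.26]
max step mm 49.4 deg 9.5
[[[0.31,0.03,-0.05,0.0,0.0,-1.8],[1.14,0.1,-0.18,0.0,0.0,-6.6],[2.36,0.2,-0.38,0.0,0.0,-13.8],[3.84,0.33,-0.62,0.0,0.0,-22.4],[5.46,0.46,-0.88,0.0,0.0,-31.9],[7.07,0.6,-1.15,0.0,0.0,-41.3],[8.56,0.73,-1.39,0.0,0.0,-50.0],[9.78,0.83,-1.59,0.0,0.1,-57.1],[10.61,0.9,-1.72,0.0,0.1,-61.9],[10.91,0.93,-1.77,0.0,0.1,-63.7]]]
end pose [0.595  0.1758 0.2   ]
```

servo_tool(
  deltas=[
    [[0.3,0,-0.1,0,0,-2],[1.1,0.1,-0.4,0,0,-6.5],[2.35,0.2,-0.8,0,0,-14],[3.85,0.35,-1.1,0,0,-22.5],[5.45,0.45,-1.3,0,0,-32],[7.05,0.6,-1.5,0,0,-41],[8.55,0.75,-1.6,0,0,-50],[9.75,0.85,-1.7,0,0,-57],[10.6,0.9,-1.75,0,0,-62],[10.9,0.92,-1.8,0,0,-63.8]],
  ],
)

```text
time_s: 17.9
position: [0.5928, 0.1794, 0.198]
tool_rot: [-0.001, 0.249, 0.968, 0.001]
wrist_force: [-0.2, 0.7, -3.6]
finger_gap: 0.0079
```

```bash
python3 p.py "[(8,.595,.1758,.114,150.6)]"
```

```text
17.9 [0.5928 0.1794 0.198 ] q [ 0.42  0.72 -1.12  1.64  0.68  1.23  0.21]
max step mm 15.3 deg 0.1
[[[-0.01,-0.0,0.12,0.0,-0.0,0.0],[-0.02,-0.01,0.44,0.0,-0.0,0.1],[-0.04,-0.02,0.89,0.0,-0.0,0.2],[-0.06,-0.04,1.4,0.0,-0.1,0.3],[-0.09,-0.05,1.91,0.0,-0.1,0.4],[-0.11,-0.06,2.36,0.0,-0.1,0.4],[-0.12,-0.07,2.68,0.0,-0.1,0.5],[-0.13,-0.07,2.8,0.0,-0.2,0.5],[-0.13,-0.07,2.8,0.0,-0.2,0.5],[-0.13,-0.07,2.8,0.0,-0.2,0.5]]]
end pose [0.595  0.1758 0.114 ]
```

servo_tool(
  deltas=[
    [[0,0,0.1,0,0,0],[0,0,0.3,0,0,0],[0,0,0.6,0,0,0],[0,0,0.9,0,0,0],[0,0,1.15,0,0,0],[0,0,1.3,0,0,0],[0,0,1.4,0,0,0],[0,0,1.4,0,0,0],[0,0,1.4,0,0,0],[0,0,1.4,0,0,0]],
  ],
)

```text
time_s: 19.15
position: [0.5948, 0.1753, 0.1568]
tool_rot: [0.0, 0.253, 0.967, 0.0]
wrist_force: [-0.8, 0.7, -2.5]
finger_gap: 0.0074
```

```bash
python3 w.py w6;python3 p.py "[(8,.595,.1758,.114,150.6)]"
```

```text
[0.5948 0.1753 0.1568] [ 0.4   0.76 -1.08  1.68  0.72  1.16  0.18] 19.15
19.2 [0.5948 0.1753 0.1568] q [ 0.4   0.76 -1.08  1.68  0.72  1.16  0.18]
max step mm 7.8 deg 0.0
[[[0.0,0.0,0.06,0.0,0.0,0.0],[0.0,0.0,0.22,0.0,0.0,0.0],[0.0,0.01,0.45,0.0,0.0,0.0],[0.0,0.01,0.71,0.0,0.0,0.0],[0.0,0.01,0.97,0.0,0.0,0.0],[0.0,0.02,1.2,0.0,0.0,0.0],[0.0,0.02,1.36,0.0,0.0,0.0],[0.0,0.02,1.43,0.0,0.0,0.0],[0.0,0.02,1.43,0.0,0.0,0.0],[0.0,0.02,1.43,0.0,0.0,0.0]]]
end pose [0.595  0.1758 0.114 ]
```

View pics/w6.png

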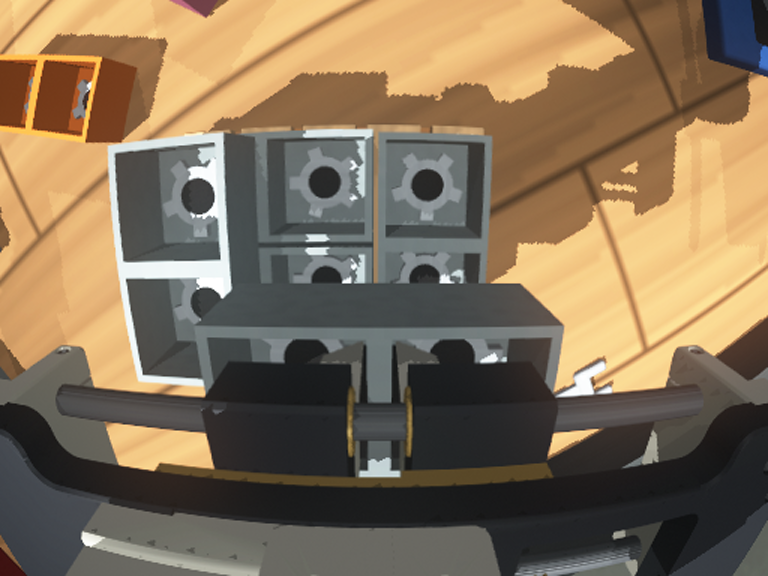

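servo_tool(
  deltas=[
    [[0,0,0.05,0,0,0],[0,0,0.2,0,0,0],[0,0,0.45,0,0,0],[0,0,0.7,0,0,0],[0,0,1.0,0,0,0],[0,0.02,1.2,0,0,0],[0,0.02,1.35,0,0,0],[0,0.02,1.45,0,0,0],[0,0.02,1.48,0,0,0],[0,0.02,1.5,0,0,0]],
  ],
)

```text
time_s: 20.45
position: [0.5951, 0.1758, 0.1117]
tool_rot: [0.0, 0.253, 0.967, 0.0]
wrist_force: [1.0, -0.4, -2.7]
finger_gap: 0.0076
```

servo_tool(
  deltas=[
    [[0,0,0.08,0,0,0],[0,0,0.18,0,0,0],[0,0,0.26,0,0,0],[0,0,0.32,0,0,0],[0,0,0.36,0,0,0],[0,0,0.38,0,0,0],[0,0,0.4,0,0,0],[0,0,0.42,0,0,0],[0,0,0.44,0,0,0],[0,0,0.45,0,0,0]],
  ],
)

```text
time_s: 21.7
position: [0.595, 0.1757, 0.0985]
tool_rot: [0.0, 0.253, 0.967, -0.0]
wrist_force: [-2.6, -0.9, 4.0]
finger_gap: 0.0076
```

Contact (+4 N, up from −2.7). Release and rise.

servo_tool(
  deltas=[
    [[0,0,0,0,0,0],[0,0,0,0,0,0],[0,0,0,0,0,0],[0,0,-0.05,0,0,0],[0,0,-0.2,0,0,0],[0,0,-0.6,0,0,0],[0,0,-1.2,0,0,0],[0,0,-1.9,0,0,0],[0,0,-2.6,0,0,0],[0,0,-3.2,0,0,0]],
  ],
  hand=-0.13,
)

```text
time_s: 22.95
position: [0.5953, 0.1759, 0.1961]
tool_rot: [0.001, 0.253, 0.967, 0.0]
wrist_force: [-0.0, -0.7, -0.8]
finger_gap: 0.0399
```

```bash
python3 w.py w7
python3 - <<'E'
from cell import capture
import cv2
im=capture('top');cv2.imwrite('pics/top1.png',cv2.resize(im[120:270,110:310,::-1],None,fx=4,fy=4,interpolation=cv2.INTER_CUBIC))
E
python3 p.py "[(10,.522,-.253,.17,100.2)]"
```

```text
[0.5953 0.1759 0.1961] [ 0.42  0.72 -1.12  1.65  0.68  1.22  0.21] 22.95
23.05 [0.5962 0.1765 0.1969] q [ 0.42  0.72 -1.12  1.64  0.68  1.22  0.21]
max step mm 64.7 deg 7.5
[[[-0.14,-0.38,0.02,0.0,0.0,1.4],[-0.51,-1.42,0.09,0.0,0.0,5.2],[-1.05,-2.96,0.19,0.0,0.0,10.9],[-1.71,-4.82,0.31,0.1,0.0,17.8],[-2.43,-6.85,0.44,0.1,0.0,25.2],[-3.15,-8.87,0.56,0.1,0.1,32.7],[-3.81,-10.73,0.68,0.2,0.1,39.5],[-4.36,-12.27,0.78,0.2,0.1,45.2],[-4.73,-13.31,0.85,0.2,0.1,49.0],[-4.86,-13.69,0.87,0.2,0.1,50.4]]]
end pose [ 0.522 -0.253  0.17 ]
```

View pics/w7.png

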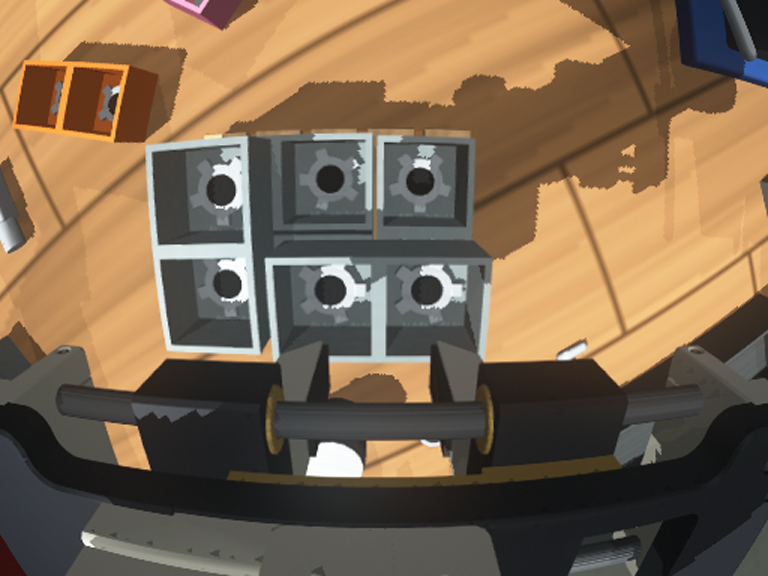

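View pics/top1.png

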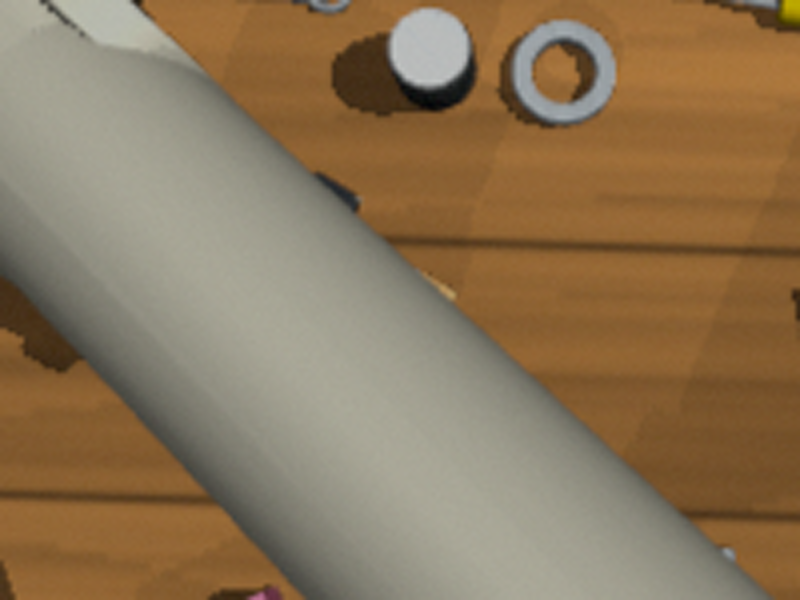

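```bash
python3 wf.py w7 "[(273,358),(266,258),(491,258),(486,359)]" .13 .12 .06; python3 wf.py w7 "[(148,147),(247,137),(262,351),(166,352)]" .13 .12 .06
```

```text
[0.5965 0.1765] 60.7 res 1.2 edges [ 58. 118.  59. 121.]
[0.5202 0.1086] -29.4 res 1.7 edges [ 58. 117.  62. 120.]
```

servo_tool(
  deltas=[
    [[-0.15,-0.4,0,0,0,1.5],[-0.5,-1.4,0.1,0,0,5],[-1.05,-3.0,0.2,0,0,11],[-1.7,-4.8,0.3,0,0,18],[-2.4,-6.8,0.4,0,0,25],[-3.1,-8.8,0.5,0,0,32.5],[-3.8,-10.7,0.65,0,0,39.5],[-4.35,-12.3,0.75,0,0,45],[-4.75,-13.3,0.85,0,0,49],[-4.85,-13.7,0.85,0,0,50.5]],
  ],
)

```text
time_s: 24.3
position: [0.5192, -0.2557, 0.1676]
tool_rot: [-0.001, 0.643, 0.765, -0.0]
wrist_force: [0.3, 0.2, 0.8]
finger_gap: 0.0401
```

```bash
python3 w.py w8
```

```text
[ 0.5192 -0.2557  0.1676] [ 1.12  0.59 -0.95  1.78  0.55  1.06  0.14] 24.3
```

View pics/w8.png

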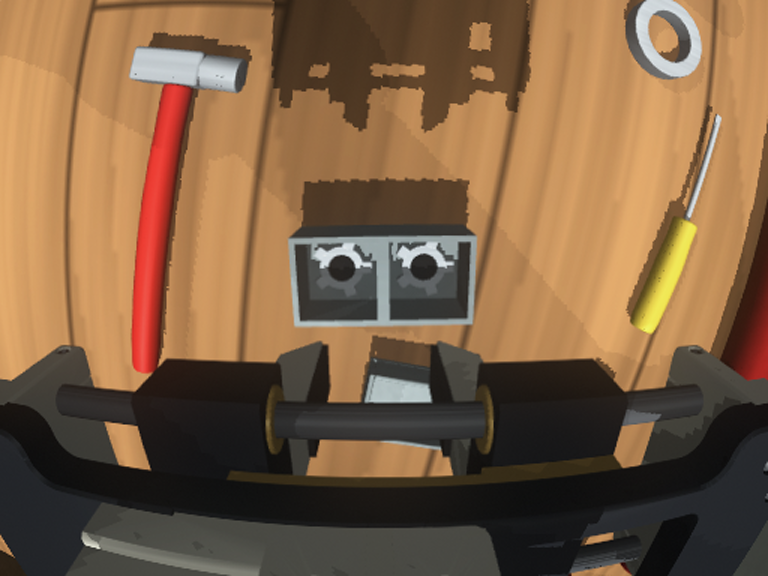

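```bash
python3 wf.py w8 "[(292,325),(290,238),(476,236),(473,323)]" .05 .12 .06;  python3 p.py "[(9,.522,-.253,.06,100)]"
```

```text
[ 0.5224 -0.253 ] 10.5 res 1.1 edges [ 59. 118.  59. 122.]
24.35 [ 0.5194 -0.2558  0.1679] q [ 1.12  0.59 -0.95  1.78  0.55  1.06  0.14]
max step mm 18.0 deg 0.1
[[[0.0,0.0,0.12,-0.0,-0.0,-0.0],[0.01,0.01,0.45,-0.0,-0.0,-0.0],[0.02,0.03,0.93,-0.0,-0.0,-0.0],[0.03,0.04,1.5,-0.0,-0.0,-0.0],[0.04,0.06,2.1,-0.0,-0.0,-0.1],[0.06,0.08,2.66,-0.0,-0.0,-0.1],[0.07,0.09,3.14,-0.0,-0.0,-0.1],[0.07,0.1,3.47,-0.1,-0.0,-0.1],[0.08,0.11,3.6,-0.1,-0.0,-0.1],[0.08,0.11,3.6,-0.1,-0.0,-0.1]]]
end pose [ 0.522 -0.253  0.06 ]
```

servo_tool(
  deltas=[
    [[0,0,0.1,0,0,0],[0,0,0.45,0,0,0],[0,0,0.95,0,0,-0.4],[0,0,1.5,0,0,-0.4],[0,0,2.1,0,0,-0.4],[0,0,2.65,0,0,-0.4],[0,0,3.1,0,0,-0.4],[0,0,3.4,0,0,-0.4],[0,0,3.5,0,0,-0.4],[0,0,3.5,0,0,-0.4]],
  ],
)

```text
time_s: 25.6
position: [0.5205, -0.2539, 0.0637]
tool_rot: [0.0, 0.639, 0.769, 0.0]
wrist_force: [0.3, -1.0, 0.3]
finger_gap: 0.0397
```

```bash
python3 p.py "[(6,.5223,-.253,.0185,100.3)]"
```

```text
25.6 [ 0.5205 -0.2539  0.0637] q [ 1.03  0.72 -0.85  1.84  0.68  0.9   0.05]
max step mm 11.1 deg 0.1
[[[0.0,0.0,0.11,0.0,0.0,0.0],[0.0,0.02,0.39,0.0,0.0,0.1],[0.01,0.03,0.75,0.0,0.0,0.1],[0.01,0.05,1.12,0.0,0.0,0.2],[0.02,0.06,1.39,0.0,0.0,0.2],[0.02,0.06,1.51,0.0,0.0,0.2],[0.02,0.06,1.51,0.0,0.0,0.2],[0.02,0.06,1.51,0.0,0.0,0.2],[0.02,0.06,1.51,0.0,0.0,0.2],[0.02,0.06,1.51,0.0,0.0,0.2]]]
end pose [ 0.5223 -0.253   0.0185]
```

servo_tool(
  deltas=[
    [[0,0,0.1,0,0,0],[0,0.02,0.4,0,0,0],[0.02,0.04,0.75,0,0,0],[0.02,0.06,1.1,0,0,0.2],[0.02,0.06,1.4,0,0,0.2],[0.02,0.06,1.5,0,0,0.2],[0.02,0.06,1.5,0,0,0.2],[0.02,0.06,1.5,0,0,0.2],[0.02,0.06,1.5,0,0,0.2],[0.02,0.06,1.5,0,0,0.2]],
  ],
)

```text
time_s: 26.85
position: [0.5221, -0.2531, 0.0188]
tool_rot: [0.0, 0.64, 0.768, 0.0]
wrist_force: [0.9, 0.1, -0.4]
finger_gap: 0.0402
```

servo_tool(
  deltas=[
    [[0,0,0,0,0,0],[0,0,0,0,0,0],[0,0,0,0,0,0],[0,0,0,0,0,0],[0,0,-0.15,0,0,0],[0,0,-0.6,0,0,0],[0,0,-1.3,0,0,0],[0,0,-2.3,0,0,0],[0,0,-3.5,0,0,0],[0,0,-4.7,0,0,0]],
  ],
  hand=-1,
)

```text
time_s: 28.1
position: [0.5221, -0.2527, 0.1621]
tool_rot: [0.001, 0.64, 0.768, 0.0]
wrist_force: [0.8, -0.8, -4.8]
finger_gap: 0.008
```

```bash
python3 p.py "[(10,.53,-.02,.21,125)]"
```

```text
28.1 [ 0.5221 -0.2527  0.1621] q [ 1.11  0.6  -0.95  1.78  0.56  1.05  0.13]
max step mm 35.2 deg 3.7
[[[0.21,0.05,-0.04,0.0,0.0,-0.7],[0.79,0.17,-0.17,0.0,0.0,-2.6],[1.64,0.36,-0.35,0.0,0.0,-5.3],[2.67,0.58,-0.56,0.0,0.0,-8.7],[3.79,0.83,-0.8,0.0,0.0,-12.3],[4.91,1.07,-1.04,0.0,0.0,-16.0],[5.94,1.3,-1.26,0.0,0.0,-19.3],[6.79,1.49,-1.43,0.0,0.0,-22.1],[7.37,1.61,-1.56,0.0,0.0,-23.9],[7.58,1.66,-1.6,0.0,0.0,-24.6]]]
end pose [ 0.53 -0.02  0.21]
```

servo_tool(
  deltas=[
    [[0.2,0.05,-0.05,0,0,-0.7],[0.8,0.15,-0.15,0,0,-2.5],[1.65,0.35,-0.35,0,0,-5.5],[2.65,0.6,-0.55,0,0,-8.5],[3.8,0.85,-0.8,0,0,-12.5],[4.9,1.05,-1.05,0,0,-16],[5.95,1.3,-1.25,0,0,-19.5],[6.8,1.5,-1.45,0,0,-22],[7.35,1.6,-1.55,0,0,-24],[7.6,1.65,-1.6,0,0,-24.5]],
  ],
)

```text
time_s: 29.35
position: [0.5297, -0.0187, 0.2077]
tool_rot: [0.0, 0.462, 0.887, -0.0]
wrist_force: [0.2, -0.0, -3.7]
finger_gap: 0.0079
```

```bash
python3 p.py "[(10,.5381,.2079,.2,150.6)]"
```

```text
29.35 [ 0.5297 -0.0187  0.2077] q [ 0.86  0.52 -1.14  1.86  0.53  1.11  0.14]
max step mm 33.7 deg 3.8
[[[0.17,0.13,0.01,-0.0,0.0,-0.7],[0.63,0.47,0.03,-0.0,0.0,-2.7],[1.3,0.98,0.06,-0.0,0.0,-5.5],[2.12,1.6,0.09,-0.0,0.0,-9.0],[3.01,2.28,0.13,-0.0,0.0,-12.8],[3.91,2.95,0.17,-0.0,0.0,-16.6],[4.73,3.57,0.2,-0.0,0.0,-20.1],[5.4,4.08,0.23,-0.0,0.0,-23.0],[5.86,4.43,0.25,-0.0,0.0,-24.9],[6.03,4.56,0.26,-0.0,0.0,-25.6]]]
end pose [0.5381 0.2079 0.2   ]
```

servo_tool(
  deltas=[
    [[0.15,0.15,0,0,0,-0.7],[0.65,0.45,0,0,0,-2.7],[1.3,1.0,0,0,0,-5.5],[2.1,1.6,0.1,0,0,-9],[3.0,2.3,0.1,0,0,-13],[3.9,2.95,0.15,0,0,-16.5],[4.75,3.55,0.2,0,0,-20],[5.4,4.1,0.25,0,0,-23],[5.85,4.45,0.25,0,0,-25],[6.03,4.55,0.25,0,0,-25.6]],
  ],
)

```text
time_s: 30.6
position: [0.5381, 0.2079, 0.1999]
tool_rot: [-0.0, 0.254, 0.967, 0.0]
wrist_force: [-0.4, -1.6, -3.6]
finger_gap: 0.0078
```

servo_tool(
  deltas=[
    [[0,0,0.1,0,0,0],[0,0,0.3,0,0,0],[0,0,0.6,0,0,0],[0,0,0.9,0,0,0],[0,0,1.15,0,0,0],[0,0,1.3,0,0,0],[0,0,1.35,0,0,0],[0,0,1.35,0,0,0],[0,0,1.35,0,0,0],[0,0,1.35,0,0,0]],
  ],
)

```text
time_s: 31.85
position: [0.5385, 0.2068, 0.1598]
tool_rot: [0.0, 0.255, 0.967, 0.0]
wrist_force: [-0.4, -0.2, -4.9]
finger_gap: 0.008
```

```bash
python3 w.py w9;python3 p.py "[(8,.5381,.2079,.114,150.6)]"
```

```text
[0.5385 0.2068 0.1598] [ 0.38  0.69 -1.12  1.79  0.69  1.12  0.08] 31.85
31.9 [0.5385 0.2067 0.1597] q [ 0.38  0.69 -1.12  1.79  0.69  1.12  0.08]
max step mm 8.4 deg 0.1
[[[0.0,0.0,0.07,0.0,0.0,-0.0],[0.0,0.0,0.24,0.0,0.0,-0.0],[0.01,0.01,0.48,0.0,0.0,-0.0],[0.02,0.01,0.76,0.0,0.0,-0.1],[0.02,0.02,1.04,0.0,0.0,-0.1],[0.03,0.02,1.29,0.0,0.0,-0.1],[0.03,0.03,1.46,0.0,0.0,-0.1],[0.03,0.03,1.52,0.0,0.0,-0.2],[0.03,0.03,1.52,0.0,0.0,-0.2],[0.03,0.03,1.52,0.0,0.0,-0.2]]]
end pose [0.5381 0.2079 0.114 ]
```

View pics/w9.png

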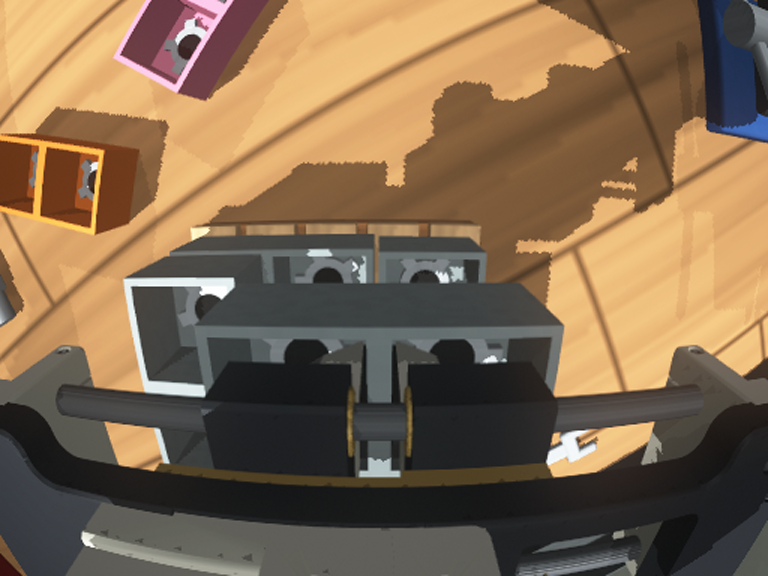

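servo_tool(
  deltas=[
    [[0,0,0.05,0,0,0],[0.03,0.02,0.25,0,0,-0.2],[0.03,0.02,0.5,0,0,-0.2],[0.03,0.02,0.75,0,0,-0.2],[0.03,0.02,1.05,0,0,-0.2],[0.03,0.02,1.3,0,0,-0.2],[0.03,0.02,1.45,0,0,-0.2],[0.03,0.02,1.55,0,0,-0.2],[0.03,0.02,1.6,0,0,-0.2],[0.03,0.02,1.6,0,0,-0.2]],
  ],
)

```text
time_s: 33.15
position: [0.538, 0.2077, 0.1116]
tool_rot: [0.0, 0.253, 0.967, 0.0]
wrist_force: [-0.0, 0.4, -4.8]
finger_gap: 0.0077
```

servo_tool(
  deltas=[
    [[0,0,0.08,0,0,0],[0,0,0.18,0,0,0],[0,0,0.26,0,0,0],[0,0,0.32,0,0,0],[0,0,0.36,0,0,0],[0,0,0.38,0,0,0],[0,0,0.4,0,0,0],[0,0,0.42,0,0,0],[0,0,0.43,0,0,0],[0,0,0.44,0,0,0]],
  ],
)

```text
time_s: 34.4
position: [0.5379, 0.2077, 0.0985]
tool_rot: [0.0, 0.253, 0.967, -0.0]
wrist_force: [-0.4, -0.9, 0.3]
finger_gap: 0.0078
```

servo_tool(
  deltas=[
    [[0,0,0,0,0,0],[0,0,0,0,0,0],[0,0,0,0,0,0],[0,0,-0.05,0,0,0],[0,0,-0.2,0,0,0],[0,0,-0.6,0,0,0],[0,0,-1.2,0,0,0],[0,0,-1.9,0,0,0],[0,0,-2.6,0,0,0],[0,0,-3.2,0,0,0]],
  ],
  hand=-0.13,
)

```text
time_s: 35.65
position: [0.5382, 0.2079, 0.1963]
tool_rot: [0.001, 0.253, 0.967, 0.0]
wrist_force: [-0.5, -0.2, -0.1]
finger_gap: 0.0401
```

```bash
python3 w.py w10;python3 p.py "[(10,.45,-.1,.25,110)]"
```

```text
[0.5382 0.2079 0.1963] [ 0.41  0.65 -1.16  1.76  0.65  1.17  0.12] 35.65
35.7 [0.5392 0.2087 0.1984] q [ 0.41  0.65 -1.16  1.75  0.65  1.18  0.12]
max step mm 48.2 deg 6.0
[[[-0.07,-0.29,-0.05,0.0,0.0,1.1],[-0.26,-1.08,-0.18,0.0,0.0,4.2],[-0.53,-2.25,-0.38,0.0,0.0,8.8],[-0.86,-3.67,-0.61,0.1,0.0,14.3],[-1.23,-5.21,-0.87,0.1,0.0,20.3],[-1.59,-6.75,-1.13,0.1,0.1,26.3],[-1.93,-8.17,-1.37,0.2,0.1,31.9],[-2.2,-9.34,-1.57,0.2,0.1,36.4],[-2.39,-10.13,-1.7,0.2,0.1,39.5],[-2.46,-10.42,-1.75,0.2,0.1,40.6]]]
end pose [ 0.45 -0.1   0.25]
```

View pics/w10.png

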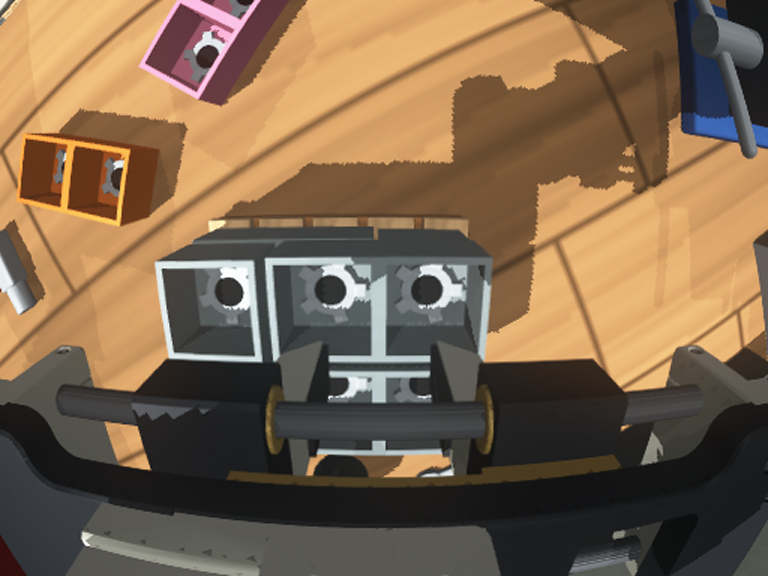

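Both placed trays beside each other look flush, with a clean gap. I'll retreat and check from the fixed cameras.

servo_tool(
  deltas=[
    [[-0.05,-0.3,-0.1,0,0,1],[-0.25,-1.1,-0.2,0,0,4],[-0.55,-2.25,-0.4,0,0,9],[-0.85,-3.7,-0.6,0,0,14],[-1.25,-5.2,-0.9,0,0,20],[-1.6,-6.75,-1.15,0,0,26],[-1.95,-8.2,-1.35,0,0,32],[-2.2,-9.35,-1.55,0,0,36.5],[-2.4,-10.1,-1.7,0,0,39.5],[-2.45,-10.4,-1.75,0,0,40.5]],
  ],
)

```text
time_s: 36.95
position: [0.4478, -0.1023, 0.2463]
tool_rot: [-0.0, 0.574, 0.819, -0.001]
wrist_force: [0.2, -0.8, -0.2]
finger_gap: 0.04
```

Run:
```python
from cell import capture
import cv2
im=capture('top');cv2.imwrite('pics/top2r.png',im[:,:,::-1]);cv2.imwrite('pics/top2.png',cv2.resize(im[130:250,115:275,::-1],None,fx=5,fy=5,interpolation=cv2.INTER_CUBIC))
im=capture('scene');cv2.imwrite('pics/sc2.png',cv2.resize(im[:,:,::-1],None,fx=1.5,fy=1.5,interpolation=cv2.INTER_CUBIC))
```

```text
(no output)
```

View pics/top2.png

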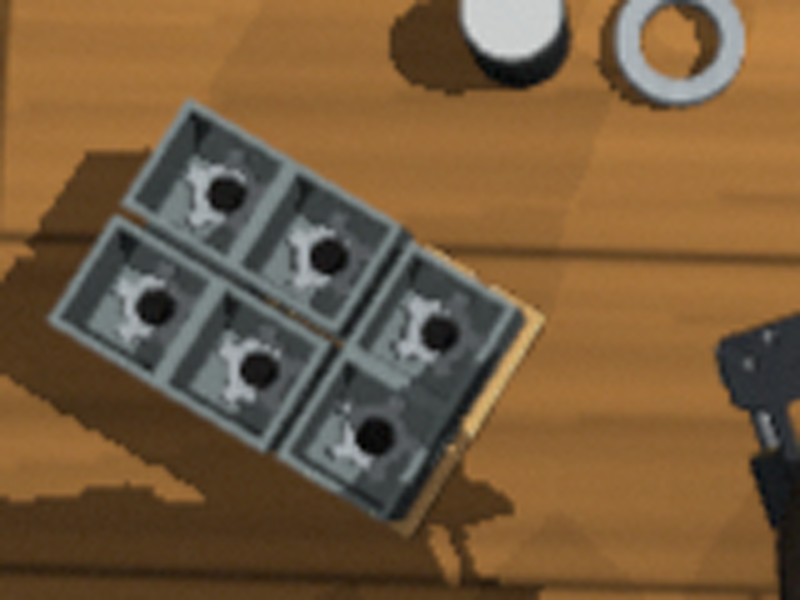

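View pics/sc2.png

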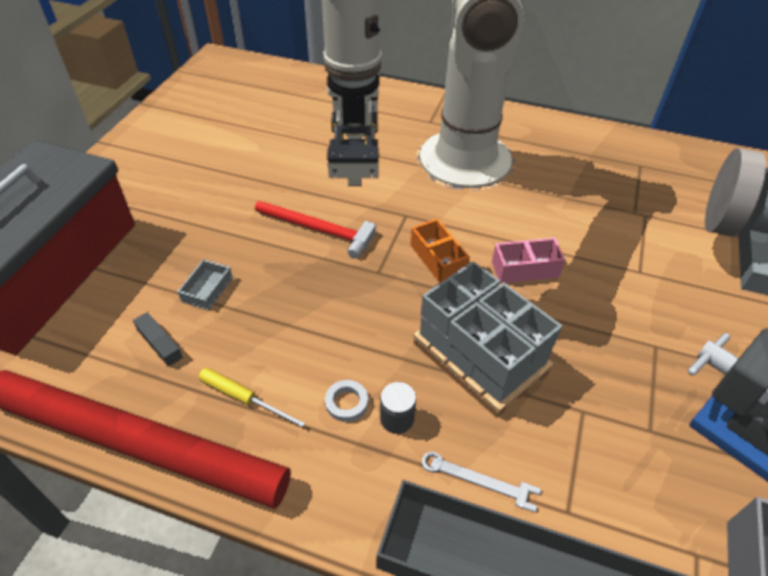

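```bash
sed -n '1,12p' m1.py > m2.py; sed -i 's/top0/top2r/' m2.py; sed -i '/^o1/,$d' m2.py
cat >> m2.py <<'E'
o=(115,130)
go('TL',[(335,335),(408,237),(190,101),(125,205)],o,5,.13,.12,.06)
go('TR',[(48,318),(118,216),(334,348),(268,450)],o,5,.13,.12,.06)
go('X',[(278,450),(392,520),(522,315),(415,243)],o,5,.13,.12,.06) 
t=np.radians(-119.7)
for c in ([.5485,.1619],[.5508,.1640]):
    c=np.array(c);x=np.array([np.cos(t),np.sin(t)]);y=np.array([-x[1],x[0]])
    print(*(np.round(c+a*x+b*y,4) for a,b in((-.0315,.0315),(-.0315,-.0315),(.0615,0))))
E
python3 m2.py
```

```text
TL [0.5939 0.1747] 59.5 res mm 1.9 edges [ 58. 124.  58. 118.]
TR [0.5387 0.2066] -119.7 res mm 1.7 edges [ 58. 121.  57. 122.]
X [0.5184 0.1061] -30.8 res mm 2.6 edges [ 63. 114.  62. 117.]
[0.5915 0.1737] [0.5367 0.2049] [0.518  0.1085]
[0.5938 0.1758] [0.539 0.207] [0.5203 0.1106]
```

```bash
python3 -c "
from cell import manip
print(manip.finish_job())"
```

```text
the job is handed in; nothing more can be done
None
```

The second layer is built and the job is handed in at about 37 s of the 72 s allowed. No verdict was reported.

**What I did:** I placed the three loose trays in the mirrored pattern: one at `top_cross`, then `top_left`, then `top_right`. Each was pinched by its divider, carried above rim height and lowered slowly until the wrist force showed it had landed (+0.3 to +4 N), then released.

**Last checks:**
- **Position:** the final top picture puts the trays within about 2–5 mm of their places, depending on which estimate of the skid is used, against the 10 mm allowed. I spaced the trays about 5 mm apart rather than 3 mm, so they would not rub.
- **Yaw:** all three read within about 1.5° of target, against the 0.10 rad (5.7°) allowed.
- **Level and height:** I set the heights by the TCP at contact. In the final pictures the trays look level and flush with the layer below; I did not measure tilt.
- **Surroundings:** the bystanders and the orange and pink trays look unmoved, and the arm ended clear of everything. In wrist views before and after placing the first tray, `base_cross` measured the same to within 1 mm. The other two base trays were only checked by eye.

**Disagreement:** the top and wrist cameras differed by about 3 mm on the skid's position. I used a value close to the wrist camera's. The fits in the last top picture left 2–3 mm residuals, with the crosswise tray the loosest.

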